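# Hold a stem probe centred in the guide sleeve of a heating bath

## Robot

A 7-joint arm with a two-finger parallel gripper is mounted at the origin on the work surface. World frame = base frame: x ahead of the robot, y to its left, z up, the work surface at z = 0. Lengths are in m, angles in rad, forces in N, time in s.
With the tool pointing down it reaches from about 0.4 to 0.85 m from the base axis. Payload 4.5 kg.
Tool frame: the origin (TCP) lies midway between the tips of the shut fingers; the grasp point (between the pads) lies 19 mm behind it; z points along the fingers, y is the line along which they close (so a half turn about z gives the same grasp; the last joint's range is limited). The gripper opens to 88 mm and grips with 3 to 60 N. Pads are 18 mm wide; open, the fingers measure 123 mm over their backs; the gripper's body (75 mm by 187 mm) begins 45 mm behind the grasp point.
Start: joints at [1.319, 0.689, -0.195, 1.565, 0.157, 0.902, -0.215], TCP at [0.176, -0.6, 0.239] pointing down, gripper open.
Joint ranges: [-3.01, 3.01], [-0.46, 2.08], [-1.47, 1.51], [0.13, 2.56], [-1, 4.14], [0.04, 2.09], [-2.66, 2.66]. Speed limits (rad/s): [2.57, 2.57, 3.14, 3.14, 3.14, 3.14, 3.14].

## Interface

Orientations are given as a unit quaternion [x, y, z, w].
In Python, from plant import r, eyes, finish_job gives the robot as it stands. The module is installed in compiled form; this text tells all that it offers.
- The arm moves only by the tool move_arm, never from a script. Its argument "motion" is a list of rows, each a list of 7 numbers: the shift along the tool's x, y, z in mm, then the turn, a rotation vector about the tool's x, y, z in degrees, then the closure, from 0 (fully open) to 1 (shut). A call has 1 to 5 rows; each row is the pose to reach, as a shift and turn from the pose commanded when the call began, along the tool's axes at that moment; what a row does not reach only later rows make up. A row lasts 1/8 s, in which the tool goes at most 62.5 mm and 10.7 degrees, less where a joint would pass 70% of its speed; a pose out of reach is approached as far as the arm can. A call with a gripper value outside its range is refused whole. The fingers move at their own pace and stop on an object; "newtons" is the grip in N (left out, the last holds). Time passes only in rows, so rows that repeat a pose let the fingers close. It gives the time, the measured TCP pose, the force, the opening and the grip force at its end, in the units of the state.
- r.get_state(): the state, without advancing time (a new reading comes with each control period).
- eyes.snapshot(name): name is "side" or "top"; returns a dict with "frame" (384x512x3 uint8, red, green, blue), "z_map" (384x512 float32, m along the optical axis (not along the pixel's ray), 0 where there is no reading), "intrinsics" (3x3 intrinsics, pixels), "world_to_cam" (4x4, takes a point from world to camera coordinates). Camera axes: x right, y down, z forward; pixel columns grow to the right and rows downward; lengths in m; the calibration is good to about 2 mm. A picture is of the moment at which its call begins.
- finish_job(): hands the job in; it is judged then, once.
The state is a dict: "clock": time; "q": joint angles; "qd": joint speeds; "joint_torque": joint torques, N m; "tool_pos": TCP position; "eef_rot": TCP orientation; "contact_force": force on the tool from outside, world axes, zero at the start; "moment": the same for the moment, N m; "opening": opening from 0.0 (shut) to 1.0 (fully open); "finger_force": force on a finger pad.
Only numpy, scipy, OpenCV 4.12 (cv2) and the standard library are available. Lean on these libraries where they do the work, as an engineer would, in place of code of your own. Each camera call takes 0.05 s, during which the arm holds its last target. There are 200 camera calls.

## Task

Pull the yellow-handled temperature probe up out of its stand and lower its steel stem through the orange guide sleeve on the heating bath's lid, until the red band on the stem is at the sleeve's top rim (half above, half inside). The probe must not touch the sleeve or any part of the bath, and the bottle, jar and beaker nearby must be left alone. Finish while still holding the probe there, upright, still and in the middle of the sleeve: do not let go or rest it on anything.

Things in the scene. Friction and masses are not known exactly. Their poses are not given: they have to be found in the camera images.
- probe_grip (a point): The centre of the probe's handle. The probe is one straight, rigid, loose piece of 70 g or so (50 to 90 g), standing upright at the start: a round yellow plastic handle 20 mm in diameter and 70 mm long with a black top end, and below it a round steel stem 6 mm in diameter and 110 mm long. This point is on the axis, half-way up the handle, 145 mm above the stem's tip; its z axis points up along the probe.
- probe_band (a point): Centre, on the probe's axis, of the red band painted on the stem; the band is 20 mm tall, from 60 to 80 mm above the tip, so its centre is 70 mm above the tip and 75 mm below the handle's centre.
- probe_tip (a point): The lower end of the probe's stem, on its axis, 145 mm below the handle's centre. At the start it is hidden in the stand, 10 mm above the work surface.
- stand_mouth (a point): Centre of the top rim of the probe's stand, 120 mm above the work surface; z up. The stand is fixed to the work surface: a dark round foot 90 mm in diameter and 10 mm high with an upright aluminium tube 32 mm in diameter and a 12 mm bore. The probe's stem stands loosely in the bore, and the underside of its handle rests on the rim, so the whole handle is above the rim. The stand and the beaker may have changed places.
- port (a point): Centre of the top rim of the orange guide sleeve on the heating bath's lid, 130 mm above the work surface; z up along the bore. The sleeve is a tube 30 mm in outer diameter and 25 mm tall with an 18 mm bore, open through the lid into the empty, hollow bath (the bath's inner floor is more than 110 mm below the rim).
- bath: The heating bath, fixed: a white box 200 mm (x) by 260 mm (y) with a flat steel lid, top 105 mm above the work surface. Origin at the centre of its underside, z up; its front with the black panel faces its -x. On the lid, besides the sleeve (at x -10, y +60 mm), are a black rubber stopper (x +10, y -75 mm, 20 mm high) and a black bow handle (x +60, y -40 to +20 mm, 26 mm high).
- beaker: Glass beaker, loose, 70 mm in diameter, 85 mm tall; origin at the centre of its underside. Leave alone.
- amber: Amber bottle with a black cap, loose, 60 mm in diameter, 130 mm tall; origin at the centre of its underside. Leave alone.
- jar: White jar with a blue cap, loose, 60 mm in diameter, 70 mm tall; origin at the centre of its underside. Leave alone.
Mind the look-alikes: they are no part of the job. What is shaped like the part that bears probe_grip but pink or turquoise is not meant.

How it is judged:
On the way, in this order (a step that is already met when the one before it is completed fails the run):
1. the probe is pulled clear of its stand, held by the fingers (z of probe_tip in the frame of stand_mouth above 0.004 m and contact force between probe and the fingers above 0.5 N), for 0.1 s.
2. the stem's tip is inside the guide sleeve (z of probe_tip in the frame of port below -0.01 m and horizontal distance between probe_tip and port below 0.009 m), for 0.1 s.
At the end, for the whole second after the job is handed in: The fingers hold the probe still (under 20 mm/s), within 4.5 degrees of upright, the red band's centre within 11 mm of the height of the sleeve's rim and 4 mm of the bore's axis, the tip within 6 mm of the axis, touching no part of the bath (horizontal distance between probe_band and port below 0.004 m and horizontal distance between probe_tip and port below 0.006 m and z of probe_band in the frame of port between -0.011 and 0.011 m and angle between probe_grip's own z axis and vertical below 0.08 rad and contact force between probe and bath below 0.1 N and contact force between probe and the fingers above 0.5 N and linear speed of probe below 0.02 m/s); the arm keeps its last pose, push and grip.
It fails at once if the probe touches the sleeve or the bath (contact force between probe and bath above 0.2 N).
It fails at once if the beaker is displaced by more than 15 mm or tipped (distance of beaker from where it was at the start of the episode above 0.015 m or angle between beaker's own z axis and vertical above 0.35 rad).
It fails at once if the amber bottle is displaced by more than 15 mm or tipped (distance of amber from where it was at the start of the episode above 0.015 m or angle between amber's own z axis and vertical above 0.35 rad).
It fails at once if the jar is displaced by more than 15 mm or tipped (distance of jar from where it was at the start of the episode above 0.015 m or angle between jar's own z axis and vertical above 0.35 rad).
It also fails if it takes over 43 s, if anything falls off the work surface, if the arm or the gripper's body presses on something with over 40 N, if the wrist force passes 120 N, or if a joint passes its speed limit or range.

## Working session

There is one attempt and no reset: what is moved stays moved. The work goes in short steps, Python scripts to look and compute and a tool call to move; the robot and the scene stay as the last step left them, time stands still between calls to the robot, and variables do not carry over. Pictures are saved under pics/ and viewed, at most 10 in all, crops included, and the job is handed in when it is done.

Besides the shell and the picture viewer there is one more tool, called as name(argument=value, ...), one argument or row to a line, values as JSON. move_arm: Moves the arm, as the interface text tells. Its arguments: {"type":"object","properties":{"motion":{"type":"array","items":{"type":"array","items":{"type":"number"}}},"newtons":{"type":"number"}},"required":["motion"]}

```bash
mkdir -p pics; cat > h.py <<'E'
import numpy as np, cv2
from plant import r, eyes, finish_job
from scipy.spatial.transform import Rotation as R
def snap(n):
    s=eyes.snapshot(n); return s
def cloud(s):
    K=s['intrinsics'];z=s['z_map'];v,u=np.mgrid[:z.shape[0],:z.shape[1]]
    P=np.stack([(u-K[0,2])/K[0,0]*z,(v-K[1,2])/K[1,1]*z,z],-1)
    T=np.linalg.inv(s['world_to_cam']);W=P@T[:3,:3].T+T[:3,3]; W[z==0]=np.nan
    return W
E
python3 - <<'E'
from h import *
for n in('top','side'):
    s=snap(n);np.savez('pics/'+n,**s);cv2.imwrite(f'pics/{n}0.png',s['frame'][...,::-1])
    print(n,s['intrinsics'].round(1).tolist(),np.linalg.inv(s['world_to_cam']).round(3).tolist())
print({k:np.round(v,3).tolist() for k,v in r.get_state().items()})
E
```

```text
top [[493.4, 0.0, 253.7], [0.0, 493.4, 190.1], [0.0, 0.0, 1.0]] [[0.025, -0.991, 0.129, 0.422], [-1.0, -0.025, 0.001, 0.084], [0.002, -0.129, -0.992, 1.267], [0.0, 0.0, 0.0, 1.0]]
side [[452.1, 0.0, 259.1], [0.0, 452.1, 196.1], [0.0, 0.0, 1.0]] [[-0.753, -0.374, 0.541, 0.017], [-0.658, 0.404, -0.636, 0.746], [0.019, -0.835, -0.55, 0.653], [0.0, 0.0, 0.0, 1.0]]
{'clock': 0.1, 'q': [1.319, 0.69, -0.195, 1.566, 0.157, 0.902, -0.215], 'qd': [0.0, -0.001, -0.0, -0.002, 0.002, -0.001, -0.0], 'joint_torque': [-0.003, -52.85, -1.271, -15.384, -0.052, 0.002, 0.0], 'tool_pos': [0.176, -0.599, 0.238], 'eef_rot': [0.99, 0.142, -0.0, -0.001], 'contact_force': [1.003, 0.053, -0.442], 'moment': [-0.012, -0.037, 0.021], 'finger_force': 0.0, 'opening': 1.001}
```

View pics/top0.png

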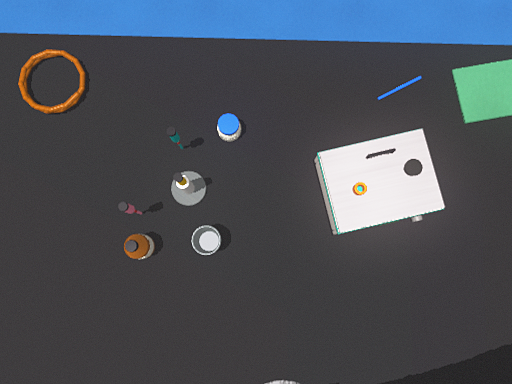

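View pics/side0.png

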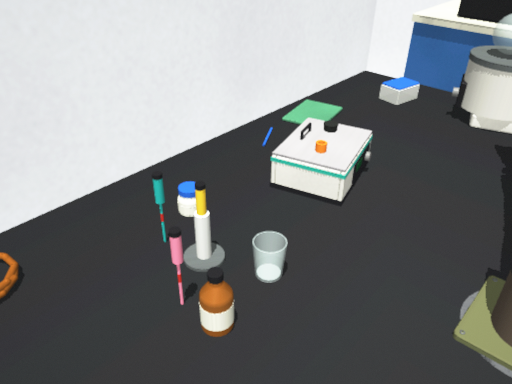

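The top view shows the probe and stand at about (185,183), the sleeve at (360,188), the beaker at (206,240), the amber bottle at (138,246) and the jar at (229,127). In the side view the yellow handle is at (201,200) and the sleeve at (321,147).

```bash
cat >> h.py <<'E'
def proj(s,p):
    p=np.atleast_2d(p);c=np.c_[p,np.ones(len(p))]@s['world_to_cam'].T;q=c[:,:3]@s['intrinsics'].T
    return q[:,:2]/q[:,2:]
def fit(z,pts):  # (snapshot,pixel) list -> least-squares point at height z
    from scipy.optimize import least_squares
    f=lambda x:np.concatenate([proj(s,[x[0],x[1],z])[0]-px for s,px in pts])
    o=least_squares(f,[.5,.1]);return o.x,o.fun
E
python3 - <<'E'
from h import *
for n in('top','side'):
    s=dict(np.load(f'pics/{n}.npz'));W=cloud(s);h=cv2.cvtColor(s['frame'],cv2.COLOR_RGB2HSV)
    H,S,V=h[...,0],h[...,1],h[...,2]
    for name,m in dict(yellow=(H>=20)&(H<34)&(S>150)&(V>100),orange=(H>=3)&(H<20)&(S>180)&(V>120),blue=(H>=100)&(H<125)&(S>150),pink=(H>165)&(S>80)&(V>90),turq=(H>80)&(H<98)&(S>120)).items():
        k,l,st,c=cv2.connectedComponentsWithStats(m.astype(np.uint8))
        for i in range(1,k):
            if st[i,4]>12 :
                P=W[l==i]; print(n,name,st[i].tolist(),c[i].round(1),np.nanmedian(P,0).round(3),np.nanmin(P,0).round(3),np.nanmax(P,0).round(3))
    # objects by height
    m=(W[...,2]>.02)&(W[...,2]<.3)
    if n=='top':
        k,l,st,c=cv2.connectedComponentsWithStats(m.astype(np.uint8))
        for i in range(1,k):
            if st[i,4]>12:P=W[l==i];print('obj',st[i].tolist(),np.nanmin(P,0).round(3),np.nanmax(P,0).round(3))
E
```

```text
top yellow [178, 178, 8, 7, 32] [182.3 181.8] [0.581 0.247 0.159] [0.576 0.244 0.133] [0.589 0.254 0.185]
top yellow [355, 183, 12, 11, 45] [360.2 188.1] [ 0.58  -0.161  0.132] [ 0.569 -0.175  0.125] [ 0.593 -0.148  0.138]
top orange [18, 50, 67, 63, 1017] [49.7 80.8] [0.857 0.63  0.029] [ 0.773  0.537 -0.004] [0.951 0.706 0.042]
top orange [354, 186, 7, 9, 14] [355.7 191.1] [ 0.573 -0.15   0.13 ] [ 0.567 -0.161  0.12 ] [ 0.585 -0.147  0.134]
top orange [124, 235, 24, 23, 293] [137.2 246.2] [0.433 0.354 0.093] [0.409 0.336 0.08 ] [0.461 0.391 0.131]
top blue [0, 0, 512, 45, 19989] [269.   19.2] [ 1.43   0.009 -0.749] [ 1.334 -1.014 -0.775] [ 1.549  1.216 -0.724]
top blue [377, 76, 45, 24, 165] [399.4  87.1] [ 0.872 -0.294  0.008] [ 0.836 -0.352 -0.005] [ 0.906 -0.234  0.016]
top blue [217, 113, 22, 22, 364] [228.  123.4] [0.744 0.154 0.07 ] [ 0.717  0.129 -0.003] [0.791 0.187 0.078]
top pink [125, 204, 11, 10, 62] [130.1 209.2] [0.518 0.367 0.14 ] [ 0.51   0.364 -0.002] [0.543 0.406 0.174]
top pink [136, 211, 6, 3, 13] [138.7 212.1] [0.52  0.373 0.035] [ 0.517  0.371 -0.001] [0.526 0
[... 1772 characters left out ...]
 -0.004] [ 0.916 -0.233  0.009]
side blue [178, 181, 18, 16, 249] [186.6 188.6] [0.743 0.163 0.068] [ 0.591  0.055 -0.004] [0.864 0.264 0.181]
side pink [169, 236, 14, 39, 367] [176.3 251.9] [0.514 0.379 0.136] [ 0.508  0.258 -0.004] [0.702 0.386 0.171]
side pink [178, 282, 6, 23, 90] [180.7 292.8] [0.519 0.376 0.024] [ 0.514  0.34  -0.002] [0.574 0.379 0.063]
side turq [270, 136, 103, 43, 269] [319.8 164.8] [ 0.54  -0.1    0.086] [ 0.475 -0.364 -0.004] [ 0.781 -0.065  0.093]
side turq [152, 178, 13, 35, 282] [158.6 192.6] [0.686 0.281 0.136] [ 0.68   0.129 -0.003] [0.932 0.288 0.173]
side turq [161, 222, 6, 20, 68] [163.3 231.2] [0.691 0.278 0.022] [ 0.689  0.235 -0.003] [0.759 0.281 0.057]
```

```bash
cat >> h.py <<'E'
def delta(*ts):
    s=r.get_state();q=R.from_quat(s['eef_rot'])
    print('tcp',np.round(s['tool_pos'],4),'q',np.round(s['q'],2),'z',q.as_matrix()[:,2].round(4),'yaw x',np.round(q.as_matrix()[:,0],3),'open',np.round(s['opening'],3),'F',np.round(s['finger_force'],2),'t',s['clock'])
    for t in ts: print(t,(q.inv().apply(np.array(t)-s['tool_pos'])*1000).round(1))
E
python3 - <<'E'
from h import *
delta((.45,-.35,.26),(.56,0,.26),(.585,.254,.26))
# port: rim fit
pts=[]
for n in('top','side'):
    s=dict(np.load(f'pics/{n}.npz'));W=cloud(s);h=cv2.cvtColor(s['frame'],cv2.COLOR_RGB2HSV)
    d=np.hypot(W[...,0]-.58,W[...,1]+.161)
    P=W[(d<.02)&(W[...,2]>.122)];print(n,len(P),P.mean(0),np.median(P,0))
    H=W[(np.hypot(W[...,0]-.584,W[...,1]-.254)<.025)&(W[...,2]>.125)&(W[...,2]<.2)]
    print(n,len(H))
    from scipy.optimize import least_squares
    for Q,rad in((H,.010),):
        o=least_squares(lambda x:np.hypot(Q[:,0]-x[0],Q[:,1]-x[1])-rad,[.584,.254],loss='soft_l1',f_scale=.001);print('handle',o.x,o.cost)
E
```

```text
tcp [ 0.176  -0.5991  0.238 ] q [ 1.32  0.69 -0.19  1.57  0.16  0.9  -0.22] z [-5.0e-04  1.5e-03 -1.0e+00] yaw x [ 0.959  0.282 -0.   ] open 1.001 F 0.0 t 0.1
(0.45, -0.35, 0.26) [ 333.1 -161.8  -21.8]
(0.56, 0, 0.26) [ 537.3 -466.6  -21.3]
(0.585, 0.254, 0.26) [ 632.9 -703.2  -20.9]
top 94 [ 0.58030677 -0.16087332  0.13056558] [ 0.57980397 -0.16112205  0.13072673]
top 118
handle [0.58688656 0.25456377] 0.0001849840709853885
side 67 [ 0.57937742 -0.15831699  0.12661038] [ 0.57854377 -0.15639953  0.1270498 ]
side 324
handle [0.58713868 0.2543184 ] 0.00021790443802782185
```

move_arm(
  motion=[
    [54,-26,-8,0,0,0,0],
    [108,-52,-16,0,0,0,0],
    [162,-79,-20,0,0,0,0],
    [216,-105,-22,0,0,0,0],
    [270,-131,-22,0,0,0,0],
  ],
)

```text
clock: 0.72
tool_pos: [0.3995, -0.3964, 0.2607]
eef_rot: [0.99, 0.142, -0.0, 0.0]
contact_force: [1.3, 0.1, -1.4]
opening: 0.999
finger_force: 0.0
```

move_arm(
  motion=[
    [38,-45,0,0,0,0,0],
    [76,-90,0,0,0,0,0],
    [114,-135,0,0,0,0,0],
    [150,-185,0,0,0,0,0],
    [185,-235,0,0,0,0,0],
  ],
)

```text
clock: 1.35
tool_pos: [0.5099, -0.1183, 0.2605]
eef_rot: [0.99, 0.142, -0.0, -0.0]
contact_force: [1.3, -1.2, 0.3]
opening: 1.0
finger_force: 0.0
```

```bash
python3 -c "
from h import *
delta((.587,.2545,.26))"
```

```text
tcp [ 0.5099 -0.1183  0.2605] q [ 0.24  0.53 -0.16  1.84  0.11  0.78 -1.26] z [-3.e-04 -0.e+00 -1.e+00] yaw x [ 0.959  0.282 -0.   ] open 1.0 F 0.0 t 1.35
(0.587, 0.2545, 0.26) [ 179.1 -336.     0.5]
```

move_arm(
  motion=[
    [27,-50,0,0,0,0,0],
    [54,-101,0,0,0,0,0],
    [81,-152,0,0,0,0,0],
    [108,-202,0,0,0,0,0],
    [135,-253,0,0,0,0,0],
  ],
)

```text
clock: 1.98
tool_pos: [0.5677, 0.1622, 0.2604]
eef_rot: [0.99, 0.142, -0.0, 0.0]
contact_force: [0.5, -1.0, 0.7]
opening: 1.001
finger_force: 0.0
```

move_arm(
  motion=[
    [22,-42,0,0,0,0,0],
    [44,-83,0,0,0,0,0],
    [44,-83,0,0,0,0,0],
    [44,-83,0,0,0,0,0],
  ],
)

```text
clock: 2.48
tool_pos: [0.5863, 0.2516, 0.2601]
eef_rot: [0.99, 0.142, -0.001, 0.001]
contact_force: [0.1, 0.1, -0.1]
opening: 0.996
finger_force: 0.0
```

```bash
python3 - <<'E'
from h import *
delta((.587,.2545,.15))
s=snap('side');W=cloud(s)
H=W[(np.hypot(W[...,0]-.587,W[...,1]-.254)<.02)&(W[...,2]>.125)&(W[...,2]<.195)]
from scipy.optimize import least_squares
o=least_squares(lambda x:np.hypot(H[:,0]-x[0],H[:,1]-x[1])-.01,[.584,.254],loss='soft_l1',f_scale=.001);print(len(H),o.x)
cv2.imwrite('pics/side1.png',cv2.resize(s['frame'][100:300,100:350,::-1],None,fx=3,fy=3))
E
```

```text
tcp [0.5863 0.2516 0.2601] q [-0.41  0.68 -0.12  1.5   0.09  0.97 -1.85] z [-0.001  -0.0018 -1.    ] yaw x [ 0.96   0.282 -0.001] open 0.996 F 0.0 t 2.475
(0.587, 0.2545, 0.15) [  1.6  -2.7 110.1]
322 [0.58710943 0.25438185]
```

View pics/side1.png

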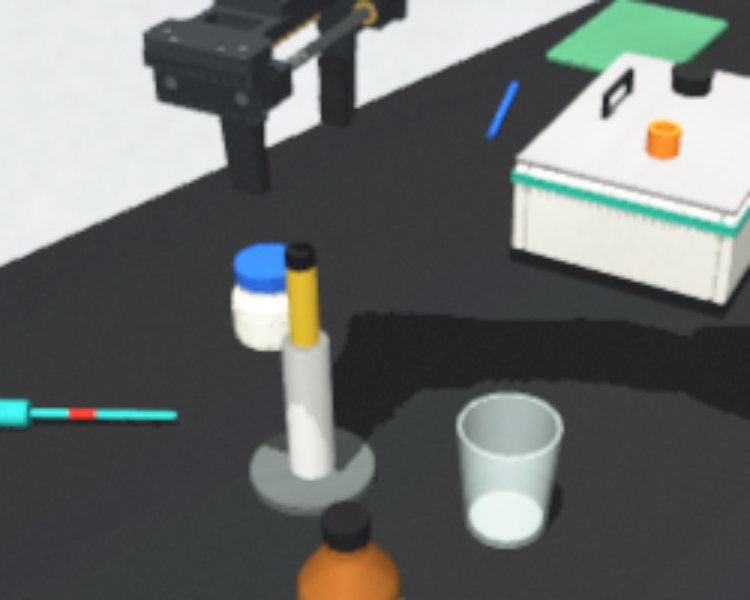

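The turquoise look-alike has tipped over by itself. The probe is upright between the open fingers, so I'll go down.

move_arm(
  motion=[
    [1.5,-2.7,30,0,0,0,0],
    [1.5,-2.7,60,0,0,0,0],
    [1.5,-2.7,90,0,0,0,0],
    [1.5,-2.7,110,0,0,0,0],
    [1.5,-2.7,112,0,0,0,0],
  ],
)

```text
clock: 3.15
tool_pos: [0.5866, 0.2532, 0.1474]
eef_rot: [0.99, 0.141, -0.002, 0.001]
contact_force: [-0.6, -0.1, 0.1]
opening: 0.999
finger_force: 0.0
```

```bash
python3 -c "
from h import *
delta((.587,.2545,.148))"
```

```text
tcp [0.5866 0.2532 0.1474] q [-0.42  0.82 -0.11  1.6   0.12  0.73 -1.87] z [-0.0028 -0.0025 -1.    ] yaw x [ 0.96   0.28  -0.003] open 0.999 F 0.0 t 3.15
(0.587, 0.2545, 0.148) [ 0.8 -1.1 -0.6]
```

move_arm(
  motion=[
    [0.5,-1,0,0,0,0,0.5],
    [0.5,-1,0,0,0,0,0.75],
    [0.5,-1,0,0,0,0,1],
    [0.5,-1,0,0,0,0,1],
    [0.5,-1,0,0,0,0,1],
  ],
  newtons=25,
)

```text
clock: 3.78
tool_pos: [0.5875, 0.2567, 0.1489]
eef_rot: [0.99, 0.142, 0.0, 0.0]
contact_force: [0.2, -0.3, -0.1]
opening: 0.456
finger_force: 0.0
```

move_arm(
  motion=[
    [0,0,0,0,0,0,1],
    [0,0,0,0,0,0,1],
    [0,0,0,0,0,0,1],
  ],
)

```text
clock: 4.15
tool_pos: [0.5876, 0.2563, 0.1487]
eef_rot: [0.99, 0.142, 0.0, 0.0]
contact_force: [0.7, 0.1, 0.7]
opening: 0.218
finger_force: 25.0
```

move_arm(
  motion=[
    [0,0,-15,0,0,0,1],
    [0,0,-50,0,0,0,1],
    [0,0,-90,0,0,0,1],
    [0,0,-135,0,0,0,1],
    [0,0,-165,0,0,0,1],
  ],
)

```text
clock: 4.78
tool_pos: [0.5878, 0.2574, 0.3172]
eef_rot: [0.99, 0.143, 0.002, -0.001]
contact_force: [-0.7, 0.6, -0.4]
opening: 0.215
finger_force: 25.0
```

move_arm(
  motion=[
    [0,0,0,0,0,0,1],
    [0,0,0,0,0,0,1],
  ],
)

```text
clock: 5.03
tool_pos: [0.5867, 0.2565, 0.3129]
eef_rot: [0.99, 0.143, -0.001, 0.0]
contact_force: [-0.6, -0.6, -2.2]
opening: 0.217
finger_force: 25.0
```

```bash
python3 - <<'E'
from h import *
delta((.58,-.1605,.313))
for n in('top','side'):
    s=snap(n);np.savez('pics/l'+n,**s)
cv2.imwrite('pics/side2.png',cv2.resize(s['frame'][50:300,80:380,::-1],None,fx=2,fy=2))
E
```

```text
tcp [0.5867 0.2565 0.3129] q [-0.42  0.64 -0.12  1.42  0.08  1.09 -1.84] z [-1.6e-03 -7.0e-04 -1.0e+00] yaw x [ 0.959  0.282 -0.002] open 0.217 F 24.96 t 5.025
(0.58, -0.1605, 0.313) [-1.241e+02  3.982e+02  2.000e-01]
```

View pics/side2.png

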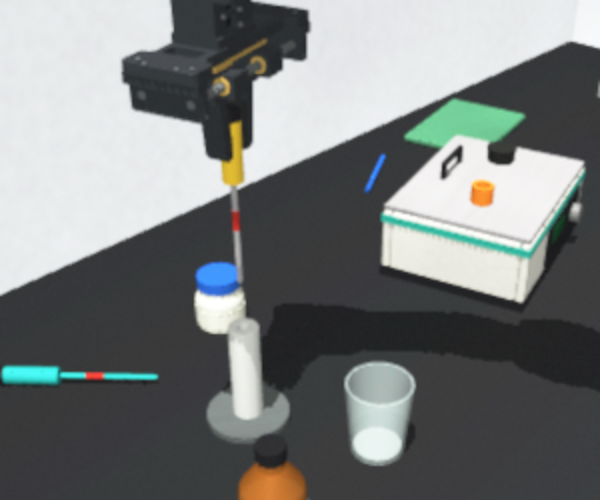

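The probe is free of the stand, and its tip is well above the rim. I'll move over the port.

move_arm(
  motion=[
    [-12,38,0,0,0,0,1],
    [-26,85,0,0,0,0,1],
    [-41,132,0,0,0,0,1],
    [-55,179,0,0,0,0,1],
    [-70,226,0,0,0,0,1],
  ],
)

```text
clock: 5.75
tool_pos: [0.5832, 0.0186, 0.3125]
eef_rot: [0.99, 0.143, -0.001, -0.0]
contact_force: [-0.2, -0.8, -0.5]
opening: 0.213
finger_force: 25.0
```

move_arm(
  motion=[
    [-14,47,0,0,0,0,1],
    [-28,94,0,0,0,0,1],
    [-42,136,0,0,0,0,1],
    [-50,162,0,0,0,0,1],
    [-54,172,0,0,0,0,1],
  ],
)

```text
clock: 6.38
tool_pos: [0.5798, -0.1621, 0.3125]
eef_rot: [0.99, 0.141, -0.001, -0.0]
contact_force: [0.8, -0.2, -1.2]
opening: 0.218
finger_force: 25.0
```

move_arm(
  motion=[
    [0,0,0,0,0,0,1],
    [0,0,0,0,0,0,1],
    [0,0,0,0,0,0,1],
  ],
)

```text
clock: 6.75
tool_pos: [0.581, -0.1584, 0.3137]
eef_rot: [0.99, 0.144, 0.0, -0.0]
contact_force: [-0.3, 0.3, -0.5]
opening: 0.216
finger_force: 25.0
```

```bash
python3 - <<'E'
from h import *
delta((.58,-.1605,.313))
for n in('top','side'):
    s=snap(n);np.savez('pics/p'+n,**s)
    x,y=(np.array(proj(s,[.58,-.16,.2])[0])).astype(int)
    c=s['frame'][max(0,y-60):y+60,x-65:x+65,::-1]; print(n,x-65,y-60)
    cv2.imwrite(f'pics/p{n}.png',cv2.resize(c,None,fx=5,fy=5,interpolation=0))
E
```

```text
tcp [ 0.581  -0.1584  0.3137] q [ 0.27  0.58 -0.14  1.54  0.08  1.03 -1.17] z [ 1.e-04  7.e-04 -1.e+00] yaw x [0.959 0.284 0.   ] open 0.216 F 24.96 t 6.75
(0.58, -0.1605, 0.313) [-1.5  1.8  0.7]
top 301 124
side 259 56
```

View pics/pside.png

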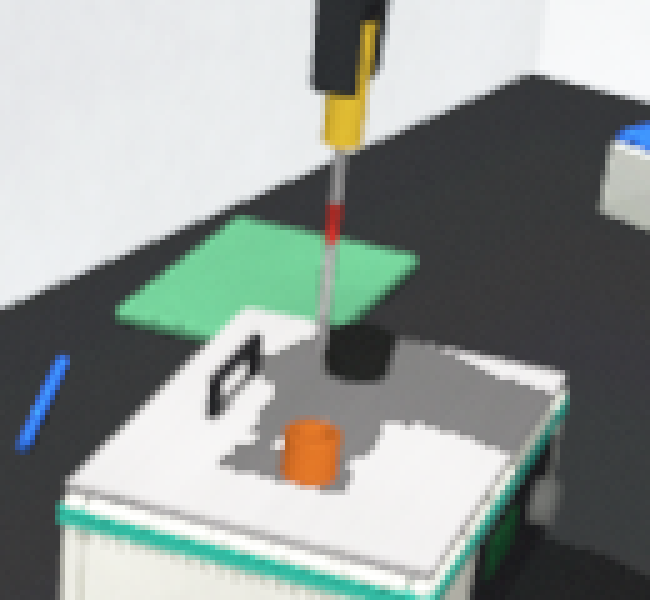

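View pics/ptop.png

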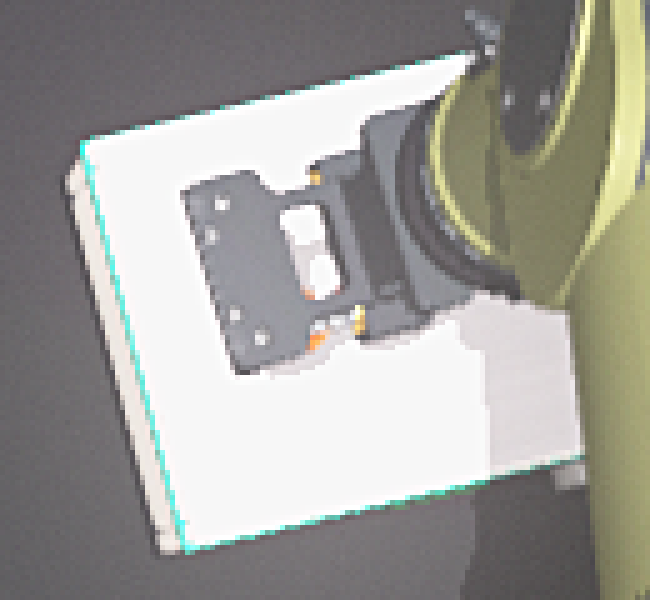

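In the side crop the stem hangs from (342,148) to (325,355), which is pixel (324,127) at the tip. The sleeve rim centre is near pixel (322,142). The top view is hidden by the arm. Next I'll fit the probe axis.

```bash
cat >> h.py <<'E'
def probe(s,c,zt,dbg=True):
    """fit axis through colours+depth; c=guess xy, zt=tip height guess"""
    from scipy.optimize import least_squares
    W=cloud(s);f=s['frame'];hsv=cv2.cvtColor(f,cv2.COLOR_RGB2HSV).astype(int)
    near=(np.hypot(W[...,0]-c[0],W[...,1]-c[1])<.025)
    z=W[...,2]
    hd=near&(hsv[...,0]>=20)&(hsv[...,0]<34)&(hsv[...,1]>120)&(z>zt+.11)
    st=near&(z>zt+.003)&(z<zt+.106)
    # stem: per-row centre in pixels, from depth mask
    Q=np.r_[W[st],W[hd]];rad=np.r_[np.full(st.sum(),.003),np.full(hd.sum(),.010)]
    z0=zt+.07
    def g(p):
        x=p[0]+p[2]*(Q[:,2]-z0);y=p[1]+p[3]*(Q[:,2]-z0)
        return np.hypot(Q[:,0]-x,Q[:,1]-y)-rad
    o=least_squares(g,[c[0],c[1],0,0],loss='soft_l1',f_scale=.001)
    print('n',st.sum(),hd.sum(),'band xy',o.x[:2].round(4),'slope deg',np.degrees(o.x[2:]).round(2),'tip xy',(o.x[:2]-.07*o.x[2:]).round(4),'rms',np.sqrt(np.mean(o.fun**2)).round(4))
    red=near&((hsv[...,0]>170)|(hsv[...,0]<5))&(hsv[...,1]>130)&(z>zt+.03)
    if red.any(): print('red z',np.nanmin(z[red]).round(4),np.nanmax(z[red]).round(4),np.nanmean(z[red]).round(4),'px',np.argwhere(red)[:,::-1].mean(0).round(2)); 
    rows=np.argwhere(st); a=[]
    for v in np.unique(rows[:,0]): u=rows[rows[:,0]==v,1]; a.append((v,u.mean().round(1),len(u)))
    if dbg: print(a[::3])
    print('lowest stem z',np.nanmin(z[st]).round(4) if st.any() else None)
    return o.x
E
python3 - <<'E'
from h import *
s=dict(np.load('pics/lside.npz'));print('lift',proj(s,[[.587,.2565,.29],[.587,.2565,.18]]).tolist());probe(s,(.587,.2565),.313-.136)
s=dict(np.load('pics/pside.npz'));p=probe(s,(.581,-.159),.3135-.136)
print(proj(s,[[.581,-.159,.285],[.581,-.159,.1775],[.58,-.1605,.13]]).round(1).tolist())
# sleeve cylinder fit, both views (initial unobstructed pictures)
from scipy.optimize import least_squares
for n in('top','side','pside'):
    s=dict(np.load(f'pics/{n}.npz'));W=cloud(s);hsv=cv2.cvtColor(s['frame'],cv2.COLOR_RGB2HSV).astype(int)
    m=(hsv[...,0]<28)&(hsv[...,1]>150)&(np.hypot(W[...,0]-.58,W[...,1]+.1605)<.03)&(W[...,2]>.1)&(W[...,2]<.14)
    px=np.argwhere(m)[:,::-1]; print(n,'px bbox',px.min(0),px.max(0))
    Q=W[m&(W[...,2]<.126)]
    if n!='top':
        o=least_squares(lambda x:np.hypot(Q[:,0]-x[0],Q[:,1]-x[1])-.015,[.58,-.16],loss='soft_l1',f_scale=.001);print(len(Q),o.x)
    th=np.linspace(0,6.283,73)
    best=None
    # silhouette match: project sleeve outline, compare masks by IoU
    def mask(x,y,up=8):
        ring=lambda z:np.c_[x+.015*np.cos(th),y+.015*np.sin(th),np.full(73,z)]
        pts=proj(s,np.r_[ring(.13),ring(.105)]);o0=px.min(0)-6;h=cv2.convexHull(((pts-o0+.5)*up).astype(np.float32)).astype(np.int32)
        im=np.zeros((36*up,36*up),np.uint8);cv2.fillConvexPoly(im,h,1);return cv2.resize(im.astype(np.float32),(36,36),interpolation=cv2.INTER_AREA),o0
    for x in np.arange(.574,.587,.001):
        for y in np.arange(-.167,-.154,.001):
            a,o0=mask(x,y);b=np.zeros((36,36),np.float32);q=px-o0;q=q[(q<36).all(1)];b[q[:,1],q[:,0]]=1
            if n=='top': # fill bore
                cs,_=cv2.findContours(b.astype(np.uint8),0,1);bb=np.zeros((36,36),np.uint8);cv2.drawContours(bb,cs,-1,1,-1);b=bb.astype(np.float32)
            e=np.abs(a-b).sum()
            if best is None or e<best[0]:best=(e,x,y)
    print('sil',best)
E
```

```text
lift [[195.93365561660613, 136.65107136825876], [199.19968931475276, 187.91987558233868]]
n 152 252 band xy [0.5851 0.2569] slope deg [-0.51 -0.47] tip xy [0.5857 0.2574] rms 0.0031
red z 0.2356 0.2525 0.2446 px [197.86 159.76]
[(np.int64(142), np.float64(200.0), 1), (np.int64(145), np.float64(197.0), 3), (np.int64(148), np.float64(197.0), 3), (np.int64(151), np.float64(197.5), 4), (np.int64(154), np.float64(198.0), 3), (np.int64(157), np.float64(197.5), 4), (np.int64(160), np.float64(198.0), 3), (np.int64(163), np.float64(198.0), 3), (np.int64(166), np.float64(198.0), 3), (np.int64(169), np.float64(198.5), 4), (np.int64(172), np.float64(199.0), 3), (np.int64(175), np.float64(199.0), 3), (np.int64(178), np.float64(199.0), 3), (np.int64(181), np.float64(199.0), 3), (np.int64(184), np.float64(200.0), 3), (np.int64(187), np.float64(200.0), 3)]
lowest stem z 0.1804
n 97 114 band xy [ 0.5793 -0.1573] slope deg [ 0.32 -0.43] tip xy [ 0.5789 -0.1568] rms 0.0033
red z 0.2365 0.2541 0.2462 px [325.62  99.75]
[(np.int64(86), np.float64(327.0), 3), (np.int64(89), np.float64(327.0), 3), (np.int64(92), np.float64(326.5), 2), (np.int64(95), np.float64(326.0), 3), (np.int64(98), np.float64(326.0), 3), (np.int64(101), np.float64(325.5), 2), (np.int64(104), np.float64(325.0), 3), (np.int64(107), np.float64(325.0), 3), (np.int64(110), np.float64(324.5), 2), (np.int64(113), np.float64(324.5), 2), (np.int64(116), np.float64(324.0), 3), (np.int64(119), np.float64(323.5), 2), (np.int64(122), np.float64(324.0), 1)]
lowest stem z 0.1811
[[327.2, 83.7], [322.9, 125.1], [321.7, 141.9]]
top px bbox [353 183] [366 194]
sil (np.float32(31.828125), np.float64(0.582), np.float64(-0.163))
side px bbox [316 140] [326 152]
75 [ 0.58044103 -0.16170791]
sil (np.float32(36.9375), np.float64(0.583), np.float64(-0.164))
pside px bbox [315 140] [326 152]
83 [ 0.58161242 -0.16136004]
sil (np.float32(26.625), np.float64(0.582), np.float64(-0.16))
```

move_arm(
  motion=[
    [0,1.4,12,0,0,0,1],
    [0.2,2.7,24,0,0,0,1],
    [0.2,2.7,33,0,0,0,1],
    [0.2,2.7,33,0,0,0,1],
    [0.2,2.7,33,0,0,0,1],
  ],
)

```text
clock: 7.48
tool_pos: [0.5819, -0.1626, 0.2809]
eef_rot: [0.99, 0.142, 0.0, 0.0]
contact_force: [0.0, 0.2, -0.6]
opening: 0.222
finger_force: 25.0
```

move_arm(
  motion=[
    [0,0,0,0,0,0,1],
    [0,0,0,0,0,0,1],
    [0,0,0,0,0,0,1],
  ],
)

```text
clock: 7.85
tool_pos: [0.5817, -0.1626, 0.2809]
eef_rot: [0.99, 0.142, 0.0, 0.0]
contact_force: [-0.8, -0.1, -0.0]
opening: 0.219
finger_force: 25.0
```

```bash
cat >> h.py <<'E'
def sleeve(s):
    from scipy.optimize import least_squares
    W=cloud(s);hsv=cv2.cvtColor(s['frame'],cv2.COLOR_RGB2HSV).astype(int)
    m=(hsv[...,0]<20)&(hsv[...,1]>150)&(np.hypot(W[...,0]-.58,W[...,1]+.1605)<.03)&(W[...,2]>.107)&(W[...,2]<.127)
    Q=W[m];o=least_squares(lambda x:np.hypot(Q[:,0]-x[0],Q[:,1]-x[1])-.015,[.58,-.16],loss='soft_l1',f_scale=.001)
    return o.x
def avg(n,k):
    S=[snap(n) for _ in range(k)];s=dict(S[0]);s['frame']=np.mean([x['frame'] for x in S],0).round().astype(np.uint8)
    s['z_map']=np.median([x['z_map'] for x in S],0).astype(np.float32)
    print('depth sd',np.median(np.std([x['z_map'] for x in S],0)));return s
E
python3 - <<'E'
from h import *
T=[]
delta((.581,-.1615,.281))
s=avg('side',8);np.savez('pics/q',**s)
delta((.581,-.1615,.281))
print('sleeve',sleeve(s));probe(s,(.581,-.161),.1425)
print(proj(s,[[.581,-.1615,z] for z in(.25,.21,.1425,.13)]).round(1).tolist())
x,y=322,110
cv2.imwrite('pics/q.png',cv2.resize(s['frame'][y-45:y+45,x-50:x+50,::-1],None,fx=6,fy=6,interpolation=0))
E
```

```text
tcp [ 0.5817 -0.1626  0.2809] q [ 0.27  0.61 -0.13  1.58  0.09  0.95 -1.18] z [ 4.e-04 -2.e-04 -1.e+00] yaw x [0.959 0.282 0.   ] open 0.219 F 24.96 t 7.85
(0.581, -0.1615, 0.281) [-0.4 -1.3 -0.1]
depth sd 0.0021408657
tcp [ 0.5817 -0.1626  0.2807] q [ 0.27  0.61 -0.13  1.58  0.09  0.95 -1.18] z [ 1.e-04 -1.e-04 -1.e+00] yaw x [0.959 0.282 0.   ] open 0.219 F 24.96 t 8.25
(0.581, -0.1615, 0.281) [-0.3 -1.3 -0.3]
sleeve [ 0.58108673 -0.16190526]
n 95 130 band xy [ 0.5809 -0.162 ] slope deg [-0.18  0.23] tip xy [ 0.5811 -0.1622] rms 0.0038
red z 0.2044 0.2211 0.2129 px [324.5 112. ]
[(np.int64(99), np.float64(326.5), 2), (np.int64(102), np.float64(326.0), 3), (np.int64(105), np.float64(325.5), 2), (np.int64(108), np.float64(325.5), 2), (np.int64(111), np.float64(325.0), 3), (np.int64(114), np.float64(325.0), 3), (np.int64(117), np.float64(324.5), 2), (np.int64(120), np.float64(324.0), 3), (np.int64(123), np.float64(324.0), 3), (np.int64(126), np.float64(323.5), 2), (np.int64(129), np.float64(323.0), 3), (np.int64(132), np.float64(323.0), 3), (np.int64(135), np.float64(322.5), 2)]
lowest stem z 0.1473
[[326.3, 97.4], [324.7, 112.7], [322.1, 137.3], [321.6, 141.7]]
```

View pics/q.png

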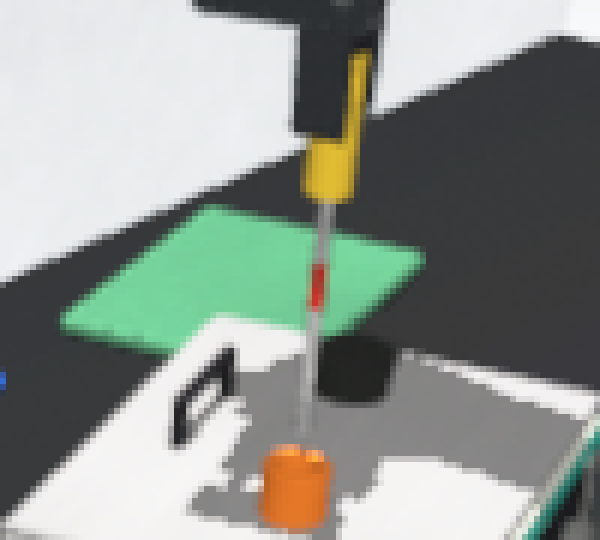

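The side crop shows the tip just above the sleeve, about 1 px right of its middle. I'll check the sub-pixel offset before lowering.

```bash
python3 - <<'E'
from h import *
s=dict(np.load('pics/q.npz'));f=s['frame'].astype(float)
sat=f[...,0]-f[...,2]
for v in range(142,151):
    w=np.clip(sat[v,310:334],0,None);w=w*(w>30);w=np.minimum(w/np.percentile(w,85),1)
    print(v,round((w*np.arange(310,334)).sum()/w.sum(),2),round(w.sum(),1),end=' | ')
print()
for z in(.13,.12,.11): print(z,proj(s,[.5811,-.1619,z])[0].round(2))
hsv=cv2.cvtColor(s['frame'],cv2.COLOR_RGB2HSV).astype(int)
for v in range(108,118):
    w=np.clip(f[v,316:334,0]-f[v,316:334,1],0,None);w=w*(w>15);print(v,round((w*np.arange(316,334)).sum()/w.sum(),2),end=' | ')
print()
for z in(.2225,.2125,.2025,.15): print(z,proj(s,[.5811,-.1619,z])[0].round(2))
for v in range(122,136):  # stem vs lid/shadow, brightness print
    print(v,f[v,318:330].mean(1).astype(int).tolist())
E
```

```text
142 321.01 10.7 | 143 321.08 10.9 | 144 321.08 11.0 | 145 320.96 10.6 | 146 320.72 10.6 | 147 320.65 10.7 | 148 320.57 10.7 | 149 320.48 10.7 | 150 320.48 10.6 | 
0.13 [321.69 141.63]
0.12 [321.32 145.09]
0.11 [320.96 148.52]
108 325.0 | 109 324.62 | 110 324.6 | 111 324.57 | 112 324.47 | 113 324.42 | 114 324.4 | 115 324.19 | 116 324.3 | 117 nan | 
0.2225 [325.25 107.96]
0.2125 [324.85 111.75]
0.2025 [324.45 115.5 ]
0.15 [322.43 134.6 ]
122 [241, 241, 240, 240, 224, 182, 156, 78, 34, 35, 35, 34]
123 [241, 241, 234, 220, 204, 179, 151, 59, 34, 34, 35, 34]
124 [221, 221, 191, 132, 151, 177, 147, 47, 34, 34, 35, 35]
125 [132, 133, 133, 129, 150, 178, 143, 40, 34, 35, 34, 35]
126 [132, 132, 133, 128, 151, 181, 141, 36, 34, 34, 35, 36]
127 [133, 134, 133, 130, 155, 183, 140, 33, 33, 35, 35, 36]
128 [134, 133, 134, 130, 155, 174, 125, 32, 34, 34, 36, 36]
129 [134, 133, 133, 133, 159, 163, 99, 33, 34, 34, 35, 36]
130 [133, 133, 133, 137, 163, 164, 104, 49, 33, 35, 35, 36]
131 [133, 132, 132, 134, 155, 159, 122, 97, 81, 63, 46, 42]
132 [132, 132, 131, 134, 146, 144, 130, 132, 127, 109, 95, 93]
133 [131, 131, 131, 138, 149, 142, 129, 133, 134, 134, 133, 134]
134 [132, 131, 127, 132, 146, 139, 128, 133, 133, 134, 133, 134]
135 [131, 131, 125, 130, 147, 138, 126, 134, 134, 133, 133, 134]<stdin>:11: RuntimeWarning: invalid value encountered in scalar divide
```

move_arm(
  motion=[
    [0,-0.5,6,0,0,0,1],
    [0,-0.5,13,0,0,0,1],
    [0,-0.5,20,0,0,0,1],
    [0,-0.5,26,0,0,0,1],
    [0,-0.5,30,0,0,0,1],
  ],
)

```text
clock: 8.88
tool_pos: [0.5814, -0.1621, 0.2501]
eef_rot: [0.99, 0.142, -0.0, -0.0]
contact_force: [0.3, -0.9, -0.6]
opening: 0.219
finger_force: 25.0
```

```bash
python3 - <<'E'
from h import *
delta((.5817,-.162,.199))
s=avg('side',6)
print('sleeve',sleeve(s));probe(s,(.581,-.161),.1125,False)
f=s['frame'].astype(float)
for v in range(116,132):
    w=np.clip(f[v,316:334,0]-f[v,316:334,1],0,None);w=w*(w>15)
    if w.sum()>0:print(v,round((w*np.arange(316,334)).sum()/w.sum(),2),end=' | ')
for z in(.1925,.1825,.1725): print(z,proj(s,[.5811,-.1619,z])[0].round(2))
E
```

```text
tcp [ 0.5814 -0.1621  0.2501] q [ 0.27  0.64 -0.13  1.62  0.1   0.88 -1.18] z [-5.e-04  1.e-04 -1.e+00] yaw x [ 0.959  0.282 -0.   ] open 0.219 F 24.96 t 8.875
(0.5817, -0.162, 0.199) [ 0.4 -0.  51.1]
depth sd 0.002040007
sleeve [ 0.58113133 -0.16170127]
n 166 122 band xy [ 0.5788 -0.1584] slope deg [ 1.16 -2.74] tip xy [ 0.5773 -0.1551] rms 0.006
red z 0.1726 0.1897 0.1816 px [323.69 123.81]
lowest stem z 0.116
120 323.51 | 121 323.65 | 122 323.67 | 123 323.56 | 124 323.37 | 125 323.2 | 126 323.09 | 127 323.07 | 128 323.06 | 0.1925 [324.06 119.21]
0.1825 [323.67 122.89]
0.1725 [323.29 126.53]
```

move_arm(
  motion=[
    [0,0,8,0,0,0,1],
    [0,0,17,0,0,0,1],
    [0,0,26,0,0,0,1],
    [0,0,35,0,0,0,1],
    [0,0,43,0,0,0,1],
  ],
)

```text
clock: 9.8
tool_pos: [0.5814, -0.1621, 0.2069]
eef_rot: [0.99, 0.142, -0.0, -0.0]
contact_force: [0.4, 0.9, -0.3]
opening: 0.218
finger_force: 25.0
```

move_arm(
  motion=[
    [0,0,4,0,0,0,1],
    [0,0,7,0,0,0,1],
    [0,0,7,0,0,0,1],
    [0,0,7,0,0,0,1],
    [0,0,7,0,0,0,1],
  ],
)

```text
clock: 10.42
tool_pos: [0.5817, -0.1622, 0.201]
eef_rot: [0.99, 0.142, 0.0, 0.0]
contact_force: [0.1, -0.3, -1.0]
opening: 0.215
finger_force: 25.0
```

```bash
python3 - <<'E'
from h import *
delta((.5817,-.162,.199))
s=avg('side',6);np.savez('pics/e',**s)
W=cloud(s);z=W[...,2]
Q=W[(np.hypot(W[...,0]-.581,W[...,1]+.162)<.012)&(z>.14)&(z<.166)]
Hh=W[(np.hypot(W[...,0]-.581,W[...,1]+.162)<.02)&(z>.17)&(z<.181)]
from scipy.optimize import least_squares
for P,rr in((Q,.003),(Hh,.01)):
    print(len(P),least_squares(lambda x:np.hypot(P[:,0]-x[0],P[:,1]-x[1])-rr,[.581,-.162],loss='soft_l1',f_scale=.001).x.round(4))
print('sleeve',sleeve(s))
cv2.imwrite('pics/e.png',cv2.resize(s['frame'][90:165,275:370,::-1],None,fx=7,fy=7,interpolation=0))
E
```

```text
tcp [ 0.5817 -0.1622  0.201 ] q [ 0.27  0.7  -0.12  1.67  0.11  0.77 -1.2 ] z [ 5.e-04 -2.e-04 -1.e+00] yaw x [0.959 0.282 0.   ] open 0.215 F 24.96 t 10.425
(0.5817, -0.162, 0.199) [ 0.1 -0.2  2. ]
depth sd 0.0020263838
22 [ 0.5803 -0.1612]
27 [ 0.5807 -0.1618]
sleeve [ 0.58104572 -0.16190517]
```

View pics/e.png

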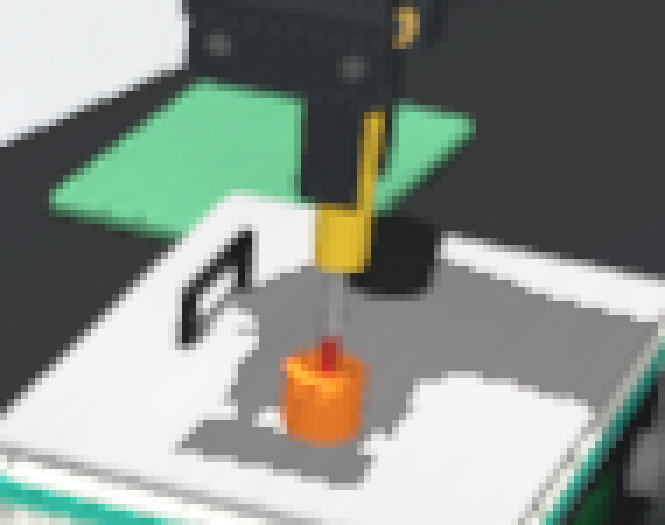

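The stem is centred in the sleeve. The top of the red band, at about pixel row 138, is 10 mm above the rim, so the band's centre is at rim height. I'll hand in.

```bash
python3 -c "
from h import *
print(finish_job())"
```

```text
the job is handed in; nothing more can be done
None
```

I handed the job in with the probe gripped, upright and still in the middle of the orange sleeve, the red band's centre about level with the rim and no contact with the bath seen; the hand-in returned no verdict.

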